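# Set the pop-up stops for the next board

### The job

Three wooden riser blocks stand on the table, each with a spring-loaded pop-up stop: every full push from above, then let go, changes it from down to up or from up to down. For the next board the brass-capped stop must stand up and both black-capped stops must be latched down. Push only what needs it, and check that each stop has ended up as wanted.

Things in the scene. Friction and masses are not known exactly. Their poses are not given: they have to be found in the camera images.
- brass_stop_top (a point): Centre of the top of a flat round brass cap (30 mm across); moves with the stop. Height over the table: 68 mm up (a yellow shaft shows under the cap), 53 latched down, 44 at the end of travel, which is rigid. It changes once pushed to within 1.5 mm of the end and let go; a short push changes nothing. A slow push takes 2 N (up) to about 5 N (near the end). Starts latched down.
- black1_stop_top (a point): Centre of the top of the round cap of a black-capped stop; sizes, heights, spring and latch as for the brass one. All three blocks are alike, fixed, beech, 124 mm long (point x) and 70 wide, with a deck 42 mm high; a rail with a black rubber strip at each end rises to 55 mm, 88 mm free between the two.
- black2_stop_top (a point): Centre of the top of the cap of the other black-capped stop, just like the first. One of the two black stops starts up and the other latched down; the blocks stand side by side in any order, turned up to 15 degrees.

How it is judged:
At the end, for the whole second after the job is handed in: The brass cap's top stands above 63 mm (stop up), and the tops of both black caps stand between 49 and 58 mm over the table (latched down) (height (world z) of brass_stop_top above 0.063 m and height (world z) of black1_stop_top between 0.049 and 0.058 m and height (world z) of black2_stop_top between 0.049 and 0.058 m); the robot touches nothing.
It also fails if it takes over 38 s, if anything falls off the work surface, if the arm or the gripper's body presses on something with over 40 N, if the wrist force passes 120 N, or if a joint passes its speed limit or range.

### The arm

A 6-joint arm with a two-finger parallel gripper is mounted at the origin on the work surface; the furniture and walls round the work are solid. World frame = base frame: x ahead of the robot, y to its left, z up, the work surface at z = 0. Lengths are in m, angles in rad, forces in N, time in s.
With the tool pointing down it reaches from about 0.25 to 0.725 m from the base axis. Payload 4 kg.
Tool frame: the origin (TCP) lies midway between the tips of the shut fingers; the grasp point (between the pads) lies 19 mm behind it; x points along the fingers, y is the direction in which the jaws open and shut, and the axes are right-handed (so a half turn about x gives the same grasp; the last joint's range is limited). The gripper opens to 85 mm and grips with 20 to 120 N. Pads are 22 mm wide; open, the fingers measure 114 mm over their backs; the gripper's body (76 mm by 85 mm) begins 54 mm behind the grasp point. The pads swing forward as they close: fully open they stand 13 mm farther back than shut.
Start: joints at [-1.16, 0.241, 0.005, 1.335, 0, 1.571], TCP at [0.2, -0.458, 0.231] pointing down, gripper open.
Joint ranges: [-2.72, 2.72], [-1.05, 1.87], [-1.09, 1.28], [-1.99, 2.15], [-1.42, 1.44], [-3.14, 3.14]. Speed limits (rad/s): [2.79, 2.79, 3.14, 3.14, 3.14, 3.14].

### API

Orientations are given as a unit quaternion [x, y, z, w].
In Python, from station import * gives the robot as it stands. The module is installed in compiled form; this text tells all that it offers.
- The arm moves only by the tool jog_arm, never from a script. Its argument "series" is a list of rows, each an object of numbers: "fingers": the closure, from 0 (fully open) to 1 (shut); "x", "y", "z": the shift along the tool's x, y, z in units of 40 mm (1.0 is 40 mm); "rx", "ry", "rz": the turn, a rotation vector about the tool's x, y, z in units of 8 degrees (1.0 is 8 degrees). In form: [{"fingers": .., "x": .., "y": .., "z": .., "rx": .., "ry": .., "rz": ..}, ...]. A call has 1 to 10 rows; each row is the pose to reach, as a shift and turn from the pose commanded when the call began, along the tool's axes at that moment; what a row does not reach only later rows make up. A row lasts 1/10 s, in which the tool goes at most 50 mm and 8.59 degrees, less where a joint would pass 70% of its speed; a pose out of reach is approached as far as the arm can. A call with a gripper value outside its range is refused whole. The fingers move at their own pace and stop on an object; "squeeze" is the grip in N (left out, the last holds). Time passes only in rows, so rows that repeat a pose let the fingers close. It gives the time, the measured TCP pose, the force and the opening at its end, in the units of the state.
- read_state(): the state, without advancing time (a new reading comes with each control period).
- capture(name): name is "side" or "top" or "wrist"; returns the picture (420x560x3 uint8, red, green, blue); there is no depth.
- camera_info(name): a dict with "fov_y" (degrees; the focal length in pixels is half the picture's height over the tangent of half this angle, whatever the lens; pixels are square), "cx", "cy" (the principal point, pixels), "k1" (the pictures are not rectified: a ray, as slopes to the right and down, at radius r is drawn at 1 + k1 r^2 times it, then the intrinsics apply), "camera_from_world" (4x4, takes a point from world to camera coordinates). Camera axes: x right, y down, z forward; pixel columns grow to the right and rows downward; lengths in m; the calibration is good to about 2 mm. A picture is of the moment at which its call begins: read the wrist's pose just before it. camera_info takes no time and is no camera call; for the wrist camera it gives the pose at the moment of the call.
- hand_in(): hands the job in, once; it reports no verdict.
The state is a dict: "t": time; "joints": joint angles; "joint_velocities": joint speeds; "joint_efforts": joint torques, N m; "tcp_pos": TCP position; "tool_rot": TCP orientation; "force": force on the tool from outside, world axes, zero at the start; "wrist_torque": the same for the moment, N m; "finger_gap": finger opening in m.
Only numpy, scipy, OpenCV 4.12 (cv2) and the standard library are available. Lean on these libraries where they do the work, as an engineer would, in place of code of your own. Each camera call takes 0.05 s, during which the arm holds its last target.

## Working session

There is one attempt and no reset: what is moved stays moved. The work goes in short steps, Python scripts to look and compute and a tool call to move; the robot and the scene stay as the last step left them, time stands still between calls to the robot, and variables do not carry over. Pictures are saved under pics/ and viewed, and the job is handed in when it is done.

Besides the shell and the picture viewer there is one more tool, called after "Call:" as name(argument=value, ...), one argument or row to a line, values as JSON. jog_arm: Moves the arm, as the interface text tells. Its arguments: {"type":"object","properties":{"series":{"type":"array"},"squeeze":{"type":"number"}},"required":["series"]}

```bash
mkdir -p pics
python3 - <<'E'
from station import *
import cv2, numpy as np
for n in ("top","side"):
    im=capture(n); cv2.imwrite(f"pics/{n}0.png",im[:,:,::-1])
    i=camera_info(n); print(n,{k:(np.round(v,4).tolist() if k=="camera_from_world" else v) for k,v in i.items()})
s=read_state(); print(s)
E
```

```text
top {'fov_y': 56.19123248588552, 'cx': 283.19424970981254, 'cy': 210.46126892896552, 'k1': 0.0004102392458533586, 'camera_from_world': [[0.0495, -0.9988, 0.0043, 0.1899], [-0.9683, -0.049, -0.2449, 0.5172], [0.2448, 0.008, -0.9695, 0.8531], [0.0, 0.0, 0.0, 1.0]]}
side {'fov_y': 53.205061461485556, 'cx': 282.10226400975273, 'cy': 210.9494961628971, 'k1': 0.007173465828621773, 'camera_from_world': [[0.9484, -0.317, 0.0014, -0.3849], [-0.1884, -0.5672, -0.8017, 0.2896], [0.2549, 0.7601, -0.5977, 0.627], [0.0, 0.0, 0.0, 1.0]]}
{'t': 0.1, 'joints': array([-1.16003751e+00,  2.41332391e-01,  3.86704667e-03,  1.33520614e+00,
        5.51675961e-05,  1.57079629e+00]), 'joint_velocities': array([ 9.24067310e-04, -1.38158305e-03,  1.86927611e-03, -1.22400041e-03,
       -1.53727009e-05,  7.77187404e-04]), 'joint_efforts': array([ 7.84695440e-04, -3.73138404e+01,  2.53010201e+01,  1.08611182e-02,
       -6.88336922e-05, -1.56709664e-06]), 'tcp_pos': array([ 0.19944263, -0.45788508,  0.23050769]), 'tool_rot': array([-0.69212958, -0.14485932,  0.6923618 , -0.14355329]), 'force': array([-0.11665137, -0.25168678, -0.58378291]), 'wrist_torque': array([-0.01423868, -0.03655898,  0.00370801]), 'finger_gap': 0.08555907003501799}
```

View pics/top0.png

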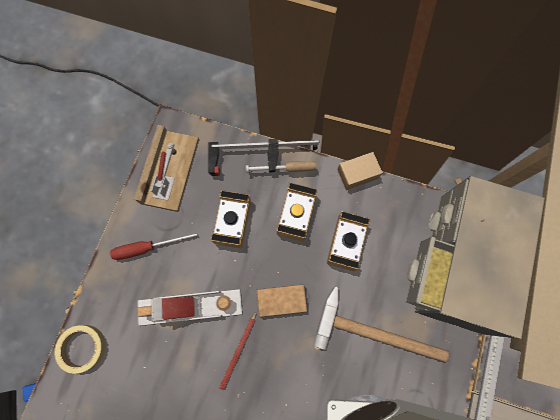

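View pics/side0.png

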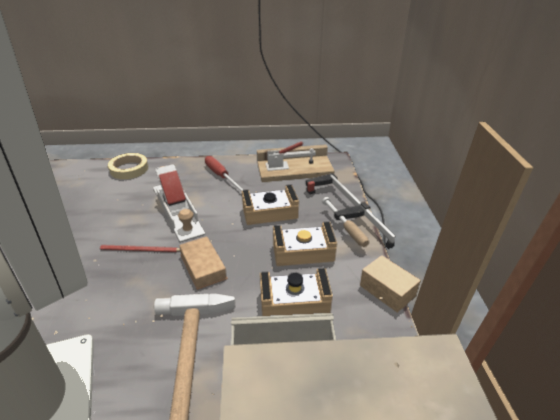

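The top view shows the black caps at about (231,218) and (350,240), with the brass cap at (297,211). In the side view the black cap nearest that camera, at (295,280), has yellow under it, so it is up. I'll triangulate to confirm.

```bash
cat > h.py <<'E'
import numpy as np, cv2
from station import *
def cam(n):
    i=camera_info(n); f=210/np.tan(np.radians(i["fov_y"])/2); T=np.array(i["camera_from_world"]); return i,f,T
def ray(n,px,c=None):
    i,f,T=c or cam(n); s=(np.array(px,float)-[i["cx"],i["cy"]])/f
    u=s.copy()
    for _ in range(20): u=s/(1+i["k1"]*(u@u))
    d=T[:3,:3].T@np.array([u[0],u[1],1]); o=-T[:3,:3].T@T[:3,3]
    return o,d/np.linalg.norm(d)
def proj(n,P,c=None):
    i,f,T=c or cam(n); p=T[:3,:3]@P+T[:3,3]; u=p[:2]/p[2]; u=u*(1+i["k1"]*(u@u)); return u*f+[i["cx"],i["cy"]]
def plane(n,px,z,c=None):
    o,d=ray(n,px,c); return o+d*(z-o[2])/d[2]
def tri(a,pa,b,pb):
    A=np.zeros((3,3));B=np.zeros(3);R=[]
    for n,p in((a,pa),(b,pb)):
        o,d=ray(n,p); M=np.eye(3)-np.outer(d,d); A+=M;B+=M@o;R.append((o,M))
    X=np.linalg.solve(A,B); return X,[np.linalg.norm(M@(X-o)) for o,M in R]
E
python3 - <<'E'
from h import *
for n,boxes in (("top",[(231,218),(297,211),(350,240)]),("side",[(270,198),(304,237),(295,283)])):
    im=cv2.imread(f"pics/{n}0.png")
    out=[]
    for x,y in boxes:
        r=22; c=im[y-r:y+r,x-r:x+r]; out.append(cv2.resize(c,None,fx=6,fy=6,interpolation=cv2.INTER_NEAREST))
    cv2.imwrite(f"pics/{n}z.png",np.hstack(out))
    hsv=cv2.cvtColor(im,cv2.COLOR_BGR2HSV)
    for k,(x,y) in enumerate(boxes):
        if k==1: m=cv2.inRange(hsv,(12,120,120),(35,255,255))
        else: m=cv2.inRange(hsv,(0,0,0),(180,255,70))
        w=np.zeros_like(m); cv2.circle(w,(x,y),14,255,-1); m&=w
        N,l,st,ce=cv2.connectedComponentsWithStats(m); j=1+np.argmax(st[1:,4])
        print(n,k,st[j],ce[j])
E
```

```text
top 0 [224 211  14  14 140] [230.26428571 217.68571429]
top 1 [291 204  13  12 119] [296.61344538 209.58823529]
top 2 [344 233  13  15 148] [349.7972973  239.47972973]
side 0 [264 193  12   9  83] [269.34939759 197.36144578]
side 1 [298 232  12   8  44] [302.56818182 236.40909091]
side 2 [288 273  14  14 163] [294.79754601 279.70552147]
```

```bash
ls pics
```

```text
side0.png
sidez.png
top0.png
topz.png
```

View pics/sidez.png

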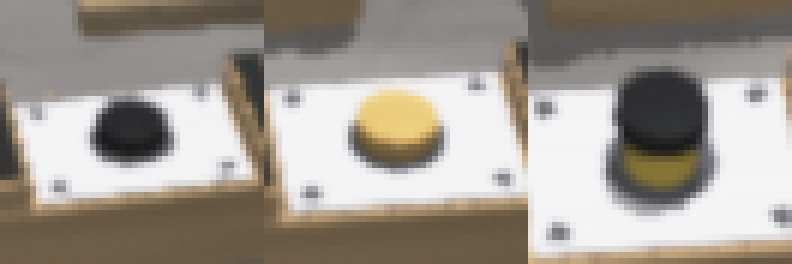

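View pics/topz.png

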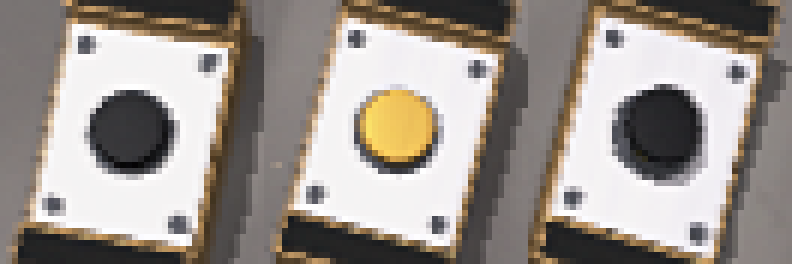

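Run:
```python
from h import *
from scipy.spatial.transform import Rotation as R
names=["blackL","brass","blackR"]
T=[(230.1,216.8),(296.7,209.3),(349.8,238.3)];S=[(269.3,195.8),(304.2,234.2),(294.8,276.3)]
for n,t,s in zip(names,T,S):
    X,e=tri("top",t,"side",s); print(n,X.round(4),np.round(e,4),"plane53",plane("top",t,.053).round(4),"plane68",plane("top",t,.068).round(4),plane("side",s,.053).round(4),plane("side",s,.068).round(4))
s=read_state(); print(R.from_quat(s["tool_rot"]).as_matrix().round(3))
print(proj("top",s["tcp_pos"]),proj("side",s["tcp_pos"]))
for p in [(470,180),(410,300),(545,200),(530,375)]: print(p,plane("top",p,.0).round(3),plane("top",p,.15).round(3),plane("top",p,.25).round(3))
im=capture("wrist"); cv2.imwrite("pics/w0.png",im[:,:,::-1])
```

```text
blackL [0.4883 0.3398 0.0503] [0.0004 0.0004] plane53 [0.4881 0.3394 0.053 ] plane68 [0.4847 0.3372 0.068 ] [0.4867 0.3361 0.053 ] [0.4806 0.3152 0.068 ]
brass [0.5152 0.1838 0.05  ] [0.0002 0.0002] plane53 [0.5142 0.1839 0.053 ] plane68 [0.5103 0.1843 0.068 ] [0.5141 0.1805 0.053 ] [0.5072 0.1638 0.068 ]
blackR [0.449  0.0603 0.0676] [0.0007 0.0007] plane53 [0.451 0.058 0.053] plane68 [0.4482 0.0605 0.068 ] [0.4549 0.0737 0.053 ] [0.4496 0.06   0.068 ]
[[-0.001  0.399 -0.917]
 [ 0.002 -0.917 -0.399]
 [-1.    -0.002 -0.   ]]
[666.96108426 379.60316865] [169.96182268 939.90174539]
(470, 180) [ 0.627 -0.256  0.   ] [ 0.573 -0.183  0.15 ] [ 0.537 -0.135  0.25 ]
(410, 300) [ 0.32  -0.094  0.   ] [ 0.314 -0.047  0.15 ] [ 0.31  -0.015  0.25 ]
(545, 200) [ 0.584 -0.442  0.   ] [ 0.536 -0.34   0.15 ] [ 0.505 -0.272  0.25 ]
(530, 375) [ 0.167 -0.361  0.   ] [ 0.186 -0.272  0.15 ] [ 0.198 -0.212  0.25 ]
```

View pics/w0.png

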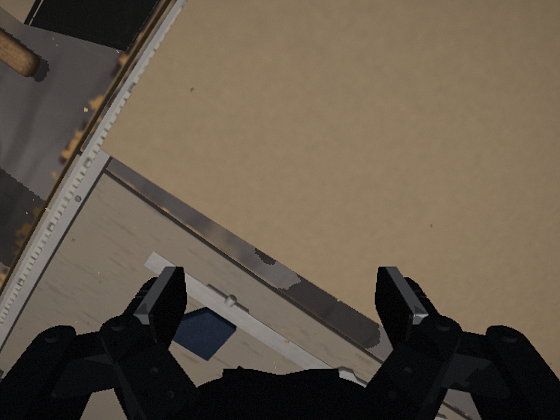

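Run:
```python
from h import *
im=cv2.imread("pics/top0.png"); cv2.imwrite("pics/topr.png",cv2.resize(im[130:420,380:560],None,fx=2.05,fy=2.05,interpolation=cv2.INTER_CUBIC))
im=cv2.imread("pics/side0.png"); cv2.imwrite("pics/sider.png",cv2.resize(im[240:420,200:560],None,fx=2.2,fy=2.2,interpolation=cv2.INTER_CUBIC))
for n in ("top","side","wrist"):
    T=cam(n)[2]; print(n,(-T[:3,:3].T@T[:3,3]).round(3), "fwd",T[2,:3].round(2))
for p in [(105,155),(185,0),(380,345),(560,200),(560,0)]:
    print(p,[plane("wrist",p,z).round(3).tolist() for z in (0,.1,.2)])
```

```text
top [0.282 0.208 0.953] fwd [ 0.24  0.01 -0.97]
side [ 0.26  -0.434  0.607] fwd [ 0.25  0.76 -0.6 ]
wrist [ 0.272 -0.426  0.372] fwd [-0.28 -0.12 -0.95]
(105, 155) [[0.135, -0.265, 0.0], [0.172, -0.308, 0.1], [0.209, -0.351, 0.2]]
(185, 0) [[0.322, -0.298, 0.0], [0.309, -0.332, 0.1], [0.295, -0.367, 0.2]]
(380, 345) [[0.028, -0.683, 0.0], [0.094, -0.614, 0.1], [0.159, -0.545, 0.2]]
(560, 200) [[0.306, -0.79, -0.0], [0.297, -0.692, 0.1], [0.288, -0.594, 0.2]]
(560, 0) [[0.492, -0.656, 0.0], [0.433, -0.594, 0.1], [0.374, -0.532, 0.2]]
```

View pics/topr.png

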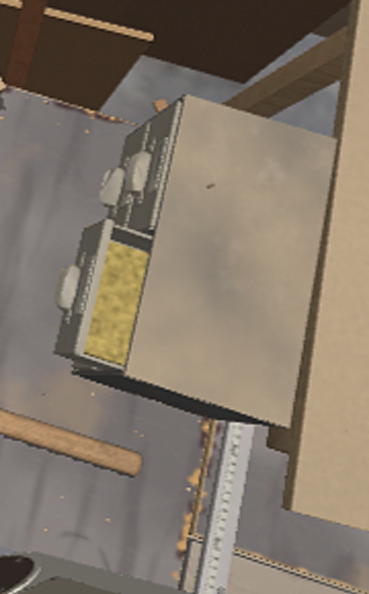

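View pics/sider.png

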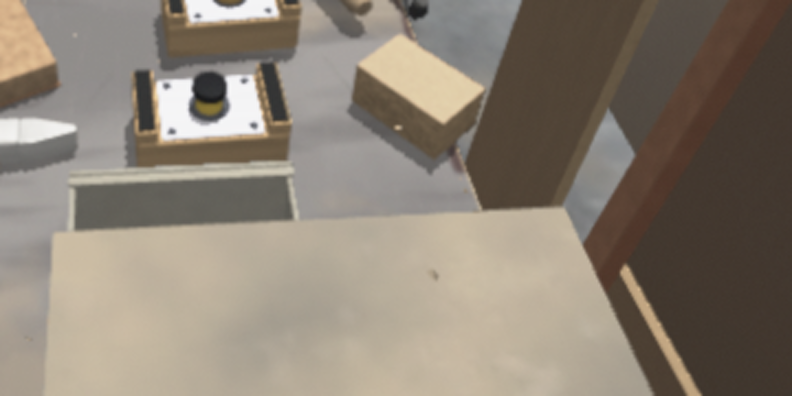

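Run:
```python
from h import *
for n,a,pa,b,pb in [("cab+x","top",(469.3,177.3),"side",(455.9,334.5)),("cab-x","top",(443.4,314.4),"side",(225,346.8)),("drawer","top",(433,238),"side",(332.7,316.4)),("drawer","top",(406,302),"side",(231.8,319.5)),("slab","top",(520,376),"wrist",(105,155))]:
    X,e=tri(a,pa,b,pb); print(n,X.round(3),np.round(e,4))
```

```text
cab+x [ 0.58  -0.182  0.153] [0.0022 0.0022]
cab-x [ 0.292 -0.109  0.158] [0.0021 0.0021]
drawer [ 0.444 -0.1    0.146] [0.0013 0.0013]
drawer [ 0.313 -0.046  0.127] [0.0021 0.0021]
slab [ 0.169 -0.297  0.076] [0.0052 0.0052]
```

Call:
jog_arm(
  series=[
    {"x": -2.5, "fingers": 0},
    {"x": -2.5, "fingers": 0},
    {"x": -2.5, "y": -2, "z": -2.3, "fingers": 1},
    {"x": -2.5, "y": -4, "z": -4.6, "fingers": 1},
    {"x": -2.5, "y": -9.4, "z": -10.9, "fingers": 1},
    {"x": -2.5, "y": -9.4, "z": -10.9, "fingers": 1},
    {"x": -2.5, "y": -9.4, "z": -10.9, "fingers": 1},
    {"x": -2.5, "y": -9.4, "z": -10.9, "fingers": 1},
    {"x": -2.5, "y": -9.4, "z": -10.9, "fingers": 1},
    {"x": -2.5, "y": -9.4, "z": -10.9, "fingers": 1},
  ],
)

```text
validation failed for argument at $.se...
```

```bash
python3 -c "
from h import *
s=read_state(); print(s['t'],s['joints'].round(3),s['tcp_pos'].round(4),s['force'])
from scipy.spatial.transform import Rotation as R
M=R.from_quat(s['tool_rot']).as_matrix(); print(M.round(3)); print(M.T@(np.array([.4486,.0604,.10])-s['tcp_pos'])/.04)"
```

```text
0.15 [-1.16   0.241  0.004  1.335 -0.     1.571] [ 0.1995 -0.458   0.2306] [ 0.88733153 -0.30910559 -0.20105785]
[[-0.001  0.399 -0.917]
 [ 0.001 -0.917 -0.399]
 [-1.    -0.002  0.   ]]
[  3.2804616   -9.3892715  -10.88510926]
```

Call:
jog_arm(
  series=[
    {"fingers": 0, "x": -2.5, "y": 0, "z": 0, "rx": 0, "ry": 0, "rz": 0},
    {"fingers": 0, "x": -2.5, "y": 0, "z": 0, "rx": 0, "ry": 0, "rz": 0},
    {"fingers": 1, "x": -2.5, "y": -0.8, "z": -0.9, "rx": 0, "ry": 0, "rz": 0},
  ],
)

```text
t: 0.45
tcp_pos: [0.2212, -0.4217, 0.3388]
tool_rot: [0.694, 0.136, -0.691, 0.148]
force: [1.5, -0.1, 0.4]
finger_gap: 0.0735
```

Call:
jog_arm(
  series=[
    {"fingers": 1, "x": 0, "y": -0.8, "z": -0.9, "rx": 0, "ry": 0, "rz": 0},
    {"fingers": 1, "x": 0, "y": -1.6, "z": -1.8, "rx": 0, "ry": 0, "rz": 0},
    {"fingers": 1, "x": 0, "y": -2.4, "z": -2.7, "rx": 0, "ry": 0, "rz": 0},
    {"fingers": 1, "x": 0, "y": -3.2, "z": -3.7, "rx": 0, "ry": 0, "rz": 0},
    {"fingers": 1, "x": 0, "y": -4.0, "z": -4.6, "rx": 0, "ry": 0, "rz": 0},
    {"fingers": 1, "x": 0, "y": -4.8, "z": -5.5, "rx": 0, "ry": 0, "rz": 0},
    {"fingers": 1, "x": 0, "y": -5.6, "z": -6.5, "rx": 0, "ry": 0, "rz": 0},
    {"fingers": 1, "x": 0, "y": -6.4, "z": -7.4, "rx": 0, "ry": 0, "rz": 0},
    {"fingers": 1, "x": 0, "y": -7.2, "z": -8.3, "rx": 0, "ry": 0, "rz": 0},
    {"fingers": 1, "x": 0, "y": -8.0, "z": -9.2, "rx": 0, "ry": 0, "rz": 0},
  ],
)

```text
t: 1.45
tcp_pos: [0.4298, 0.0277, 0.3312]
tool_rot: [0.692, 0.144, -0.692, 0.144]
force: [0.6, -1.0, -0.2]
finger_gap: 0.0002
```

```bash
cat > st.py <<'E'
from h import *
import sys
from scipy.spatial.transform import Rotation as R
s=read_state(); print(s['t'],s['joints'].round(3),s['tcp_pos'].round(4),s['force'].round(2),s['finger_gap'])
M=R.from_quat(s['tool_rot']).as_matrix(); print(M.round(3)); print((M.T@(np.array([float(a) for a in sys.argv[1:4]])-s['tcp_pos'])/.04).round(3))
E
python3 st.py .4486 .0604 .1
```

```text
1.45 [ 0.065  0.079  0.068  1.56  -0.     2.795] [0.4298 0.0277 0.3312] [ 0.59 -1.   -0.16] 0.0002325601287091719
[[ 0.     0.4   -0.917]
 [-0.    -0.917 -0.4  ]
 [-1.     0.    -0.   ]]
[ 5.781 -0.562 -0.757]
```

Call:
jog_arm(
  series=[
    {"fingers": 1, "x": 0.5, "y": -0.59, "z": -0.78, "rx": -1, "ry": 0, "rz": 0},
    {"fingers": 1, "x": 1.2, "y": -0.59, "z": -0.78, "rx": -2, "ry": 0, "rz": 0},
    {"fingers": 1, "x": 1.9, "y": -0.59, "z": -0.78, "rx": -3, "ry": 0, "rz": 0},
    {"fingers": 1, "x": 2.6, "y": -0.59, "z": -0.78, "rx": -4, "ry": 0, "rz": 0},
    {"fingers": 1, "x": 3.3, "y": -0.59, "z": -0.78, "rx": -5, "ry": 0, "rz": 0},
    {"fingers": 1, "x": 4.0, "y": -0.59, "z": -0.78, "rx": -6, "ry": 0, "rz": 0},
    {"fingers": 1, "x": 4.7, "y": -0.59, "z": -0.78, "rx": -7, "ry": 0, "rz": 0},
    {"fingers": 1, "x": 5.4, "y": -0.59, "z": -0.78, "rx": -8, "ry": 0, "rz": 0},
    {"fingers": 1, "x": 5.7, "y": -0.59, "z": -0.78, "rx": -8.3, "ry": 0, "rz": 0},
    {"fingers": 1, "x": 5.7, "y": -0.59, "z": -0.78, "rx": -8.3, "ry": 0, "rz": 0},
  ],
)

```text
t: 2.45
tcp_pos: [0.4465, 0.0595, 0.1011]
tool_rot: [-0.499, -0.501, 0.502, -0.498]
force: [-0.8, 0.2, -0.5]
finger_gap: -0.0
```

```bash
python3 st.py .4486 .0604 .044; python3 -c "
from h import *
a=[capture('side'),capture('wrist')]
cv2.imwrite('pics/s1.png',a[0][:,:,::-1]);cv2.imwrite('pics/w1.png',a[1][:,:,::-1])
print(proj('side',read_state()['tcp_pos']))"
```

```text
2.45 [ 0.132  0.253 -0.34   0.983  0.     1.704] [0.4465 0.0595 0.1011] [-0.76  0.23 -0.47] -3.972541333630413e-06
[[-0.005  1.    -0.001]
 [-0.001 -0.001 -1.   ]
 [-1.    -0.005  0.001]]
[ 1.427  0.061 -0.025]
[294.71206762 262.01676677]
```

View pics/s1.png

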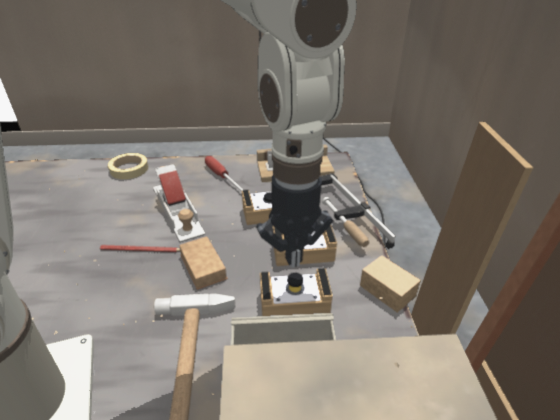

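View pics/w1.png

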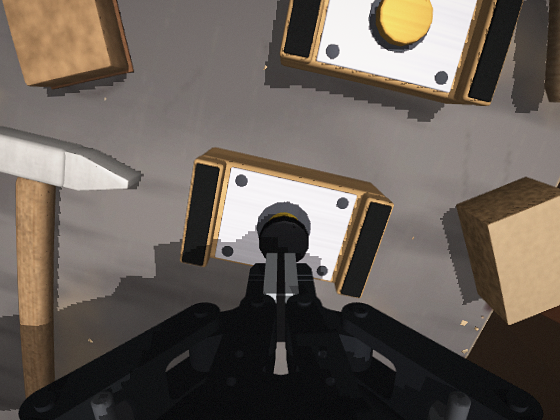

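Call:
jog_arm(
  series=[
    {"fingers": 1, "x": 0.4, "y": 0.06, "z": -0.02, "rx": 0, "ry": 0, "rz": 0},
    {"fingers": 1, "x": 0.7, "y": 0.06, "z": -0.02, "rx": 0, "ry": 0, "rz": 0},
    {"fingers": 1, "x": 0.85, "y": 0.06, "z": -0.02, "rx": 0, "ry": 0, "rz": 0},
    {"fingers": 1, "x": 1.0, "y": 0.06, "z": -0.02, "rx": 0, "ry": 0, "rz": 0},
    {"fingers": 1, "x": 1.1, "y": 0.06, "z": -0.02, "rx": 0, "ry": 0, "rz": 0},
    {"fingers": 1, "x": 1.2, "y": 0.06, "z": -0.02, "rx": 0, "ry": 0, "rz": 0},
    {"fingers": 1, "x": 1.3, "y": 0.06, "z": -0.02, "rx": 0, "ry": 0, "rz": 0},
    {"fingers": 1, "x": 1.35, "y": 0.06, "z": -0.02, "rx": 0, "ry": 0, "rz": 0},
    {"fingers": 1, "x": 1.35, "y": 0.06, "z": -0.02, "rx": 0, "ry": 0, "rz": 0},
  ],
)

```text
t: 3.45
tcp_pos: [0.4517, 0.0606, 0.0494]
tool_rot: [0.501, 0.499, -0.5, 0.5]
force: [1.0, -0.0, 3.2]
finger_gap: -0.0
```

Call:
jog_arm(
  series=[
    {"fingers": 1, "x": 0.05, "y": 0, "z": 0, "rx": 0, "ry": 0, "rz": 0},
    {"fingers": 1, "x": 0.1, "y": 0, "z": 0, "rx": 0, "ry": 0, "rz": 0},
    {"fingers": 1, "x": 0.1, "y": 0, "z": 0, "rx": 0, "ry": 0, "rz": 0},
  ],
)

```text
t: 3.75
tcp_pos: [0.4516, 0.0606, 0.0453]
tool_rot: [0.501, 0.499, -0.5, 0.5]
force: [1.8, 0.4, 4.3]
finger_gap: 0.0002
```

Call:
jog_arm(
  series=[
    {"fingers": 1, "x": 0.03, "y": 0, "z": 0, "rx": 0, "ry": 0, "rz": 0},
    {"fingers": 1, "x": 0.05, "y": 0, "z": 0, "rx": 0, "ry": 0, "rz": 0},
    {"fingers": 1, "x": 0.05, "y": 0, "z": 0, "rx": 0, "ry": 0, "rz": 0},
  ],
)

```text
t: 4.05
tcp_pos: [0.4517, 0.0606, 0.044]
tool_rot: [0.501, 0.499, -0.5, 0.5]
force: [0.2, -0.0, 8.6]
finger_gap: 0.0001
```

Call:
jog_arm(
  series=[
    {"fingers": 1, "x": 0.02, "y": 0, "z": 0, "rx": 0, "ry": 0, "rz": 0},
    {"fingers": 1, "x": 0.02, "y": 0, "z": 0, "rx": 0, "ry": 0, "rz": 0},
  ],
)

```text
t: 4.25
tcp_pos: [0.4517, 0.0606, 0.0439]
tool_rot: [0.501, 0.499, -0.5, 0.5]
force: [-2.1, -0.6, 14.8]
finger_gap: -0.0002
```

Call:
jog_arm(
  series=[
    {"fingers": 1, "x": -0.15, "y": 0, "z": 0, "rx": 0, "ry": 0, "rz": 0},
    {"fingers": 1, "x": -0.35, "y": 0, "z": 0, "rx": 0, "ry": 0, "rz": 0},
    {"fingers": 1, "x": -1.2, "y": 0, "z": 0, "rx": 0, "ry": 0, "rz": 0},
    {"fingers": 1, "x": -2.2, "y": 0.3, "z": -0.6, "rx": 0, "ry": 0, "rz": 0},
    {"fingers": 1, "x": -2.2, "y": 0.8, "z": -1.6, "rx": 0, "ry": 0, "rz": 0},
    {"fingers": 1, "x": -2.2, "y": 1.3, "z": -2.5, "rx": 0, "ry": 0, "rz": 0},
    {"fingers": 1, "x": -2.0, "y": 1.58, "z": -3.07, "rx": 0, "ry": 0, "rz": 0},
    {"fingers": 1, "x": -1.5, "y": 1.58, "z": -3.07, "rx": 0, "ry": 0, "rz": 0},
    {"fingers": 1, "x": -1.5, "y": 1.58, "z": -3.07, "rx": 0, "ry": 0, "rz": 0},
  ],
)

```text
t: 5.15
tcp_pos: [0.5113, 0.183, 0.0991]
tool_rot: [-0.497, -0.501, 0.503, -0.499]
force: [-0.9, -1.1, -0.7]
finger_gap: -0.0001
```

```bash
python3 st.py .5148 .1835 .044; python3 -c "
from h import *
a=[capture('side'),capture('wrist')]
cv2.imwrite('pics/s2.png',a[0][:,:,::-1]);cv2.imwrite('pics/w2.png',a[1][:,:,::-1])
print(read_state()['tcp_pos'])
cv2.imwrite('pics/s2z.png',cv2.resize(a[0][180:320,230:370,::-1],None,fx=4,fy=4))"
```

```text
5.15 [ 0.344  0.423 -0.095  1.062 -0.     1.914] [0.5113 0.183  0.0991] [-0.94 -1.13 -0.69] -6.025114639672935e-05
[[-0.008  1.     0.   ]
 [-0.003  0.    -1.   ]
 [-1.    -0.008  0.003]]
[ 1.377  0.097 -0.018]
[0.5128649  0.18260157 0.10160308]
```

View pics/s2z.png

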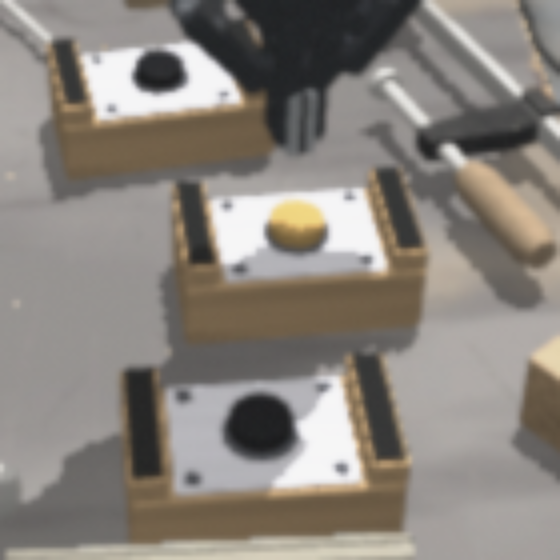

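View pics/w2.png

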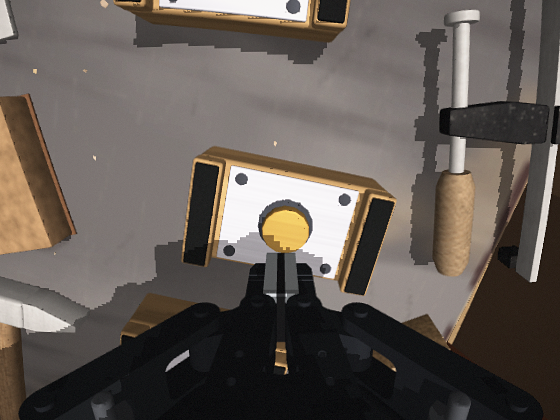

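The side view at (295,285) shows the black R cap sitting low with no yellow under it, so it has latched down. The tool is above the brass cap. Next I push that one.

Call:
jog_arm(
  series=[
    {"fingers": 1, "x": 0.5, "y": 0.04, "z": -0.02, "rx": 0, "ry": 0, "rz": 0},
    {"fingers": 1, "x": 0.9, "y": 0.04, "z": -0.02, "rx": 0, "ry": 0, "rz": 0},
    {"fingers": 1, "x": 1.1, "y": 0.04, "z": -0.02, "rx": 0, "ry": 0, "rz": 0},
    {"fingers": 1, "x": 1.2, "y": 0.04, "z": -0.02, "rx": 0, "ry": 0, "rz": 0},
    {"fingers": 1, "x": 1.28, "y": 0.04, "z": -0.02, "rx": 0, "ry": 0, "rz": 0},
    {"fingers": 1, "x": 1.34, "y": 0.04, "z": -0.02, "rx": 0, "ry": 0, "rz": 0},
    {"fingers": 1, "x": 1.38, "y": 0.04, "z": -0.02, "rx": 0, "ry": 0, "rz": 0},
    {"fingers": 1, "x": 1.38, "y": 0.04, "z": -0.02, "rx": 0, "ry": 0, "rz": 0},
  ],
)

```text
t: 6.05
tcp_pos: [0.5161, 0.1838, 0.0477]
tool_rot: [0.5, 0.499, -0.5, 0.5]
force: [-1.5, -1.9, 4.1]
finger_gap: -0.0001
```

Call:
jog_arm(
  series=[
    {"fingers": 1, "x": 0.05, "y": 0, "z": 0, "rx": 0, "ry": 0, "rz": 0},
    {"fingers": 1, "x": 0.09, "y": 0, "z": 0, "rx": 0, "ry": 0, "rz": 0},
    {"fingers": 1, "x": 0.11, "y": 0, "z": 0, "rx": 0, "ry": 0, "rz": 0},
    {"fingers": 1, "x": 0.11, "y": 0, "z": 0, "rx": 0, "ry": 0, "rz": 0},
  ],
)

```text
t: 6.45
tcp_pos: [0.5165, 0.1841, 0.0441]
tool_rot: [0.501, 0.499, -0.5, 0.5]
force: [-4.2, -2.8, 10.6]
finger_gap: -0.0001
```

Call:
jog_arm(
  series=[
    {"fingers": 1, "x": 0.02, "y": 0, "z": 0, "rx": 0, "ry": 0, "rz": 0},
    {"fingers": 1, "x": 0.02, "y": 0, "z": 0, "rx": 0, "ry": 0, "rz": 0},
    {"fingers": 1, "x": -0.15, "y": 0, "z": 0, "rx": 0, "ry": 0, "rz": 0},
    {"fingers": 1, "x": -0.4, "y": 0, "z": 0, "rx": 0, "ry": 0, "rz": 0},
    {"fingers": 1, "x": -0.8, "y": 0, "z": 0, "rx": 0, "ry": 0, "rz": 0},
    {"fingers": 1, "x": -1.8, "y": 0, "z": 0, "rx": 0, "ry": 0, "rz": 0},
    {"fingers": 1, "x": -2.8, "y": -0.2, "z": 0, "rx": 0, "ry": 0, "rz": 0},
    {"fingers": 1, "x": -3.8, "y": -1, "z": 0, "rx": 0, "ry": 0, "rz": 0},
    {"fingers": 1, "x": -4, "y": -2, "z": 0, "rx": 0, "ry": 0, "rz": 0},
    {"fingers": 1, "x": -4, "y": -3, "z": 0, "rx": 0, "ry": 0, "rz": 0},
  ],
)

```text
t: 7.45
tcp_pos: [0.3966, 0.1855, 0.2053]
tool_rot: [0.503, 0.499, -0.498, 0.5]
force: [-0.5, 0.2, 0.7]
finger_gap: -0.0002
```

Call:
jog_arm(
  series=[
    {"fingers": 1, "x": 0, "y": -1, "z": 0, "rx": 0, "ry": 0, "rz": 0},
    {"fingers": 1, "x": 0, "y": -1.3, "z": 0, "rx": 0, "ry": 0, "rz": 0},
    {"fingers": 1, "x": 0, "y": -1.3, "z": 0, "rx": 0, "ry": 0, "rz": 0},
    {"fingers": 1, "x": 0, "y": -1.3, "z": 0, "rx": 0, "ry": 0, "rz": 0},
  ],
)

```text
t: 7.85
tcp_pos: [0.3453, 0.185, 0.2034]
tool_rot: [0.501, 0.5, -0.499, 0.5]
force: [-0.2, -0.8, 0.2]
finger_gap: -0.0001
```

```bash
python3 -c "
from h import *
a=[capture('side'),capture('top')]
s=read_state();print(s['t'],s['tcp_pos'],s['force'])
A=cv2.resize(a[0][180:320,220:360,::-1],None,fx=4,fy=4)
B=cv2.resize(a[1][170:290,180:420,::-1],None,fx=3,fy=3)
cv2.imwrite('pics/s3z.png',A);cv2.imwrite('pics/t3z.png',B)"
```

```text
7.95 [0.34555198 0.18471837 0.20302977] [-0.2841387   0.80389395  0.60177805]
```

View pics/s3z.png

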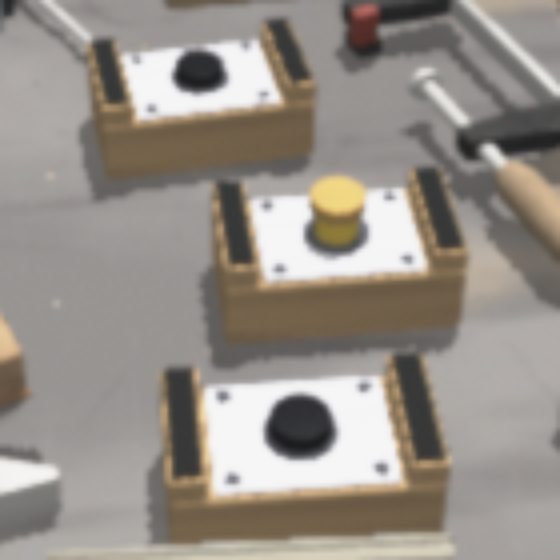

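View pics/t3z.png

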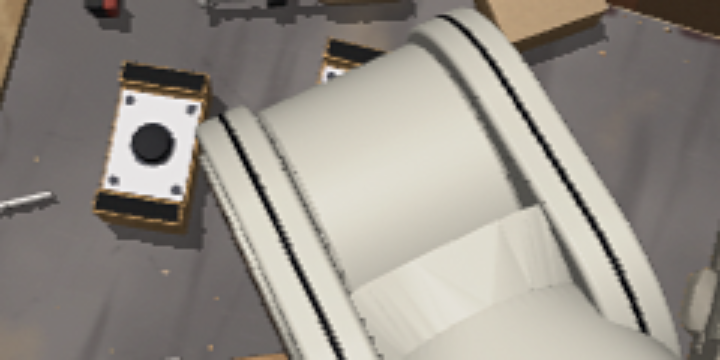

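The side view shows the brass cap up, at about (304,228) with its shaft visible, and both black caps low with no shaft. I'll put numbers on the heights.

```bash
python3 -c "
from h import *
for n,xy,p in [('brass',(.5148,.1838),(303.9,228.3)),('blackR',(.4486,.0604),(294.9,284)),('blackL',(.4883,.339),(269.5,196.2))]:
    o,d=ray('side',p); 
    P=[(z,np.linalg.norm(proj('side',np.array([*xy,z]))-p)) for z in np.arange(.04,.075,.0005)]
    print(n,min(P,key=lambda a:a[1]))
print(hand_in())"
```

```text
brass (np.float64(0.06600000000000003), np.float64(0.2562628292137555))
blackR (np.float64(0.04850000000000001), np.float64(0.9346402528428588))
blackL (np.float64(0.04950000000000001), np.float64(0.10525407468550699))
the job is handed in; nothing more can be done
None
```

I handed the job in at about 8 s, of the 38 s allowed, with all three stops looking as wanted: brass up and both black ones latched down.

- **Start:** triangulation from the two fixed cameras put the left black and brass stops at about 50 mm (down) and the right black one at about 68 mm (up). So only the right black and the brass stops needed a push.
- **Pushes:** with the fingers shut I pushed each of those two once, until it met the rigid end. The tip stopped at about 44 mm both times. The last force readings there were about 15 N on the right black stop and 11 N on the brass one, which I pressed slightly further before letting go. The left black stop was not touched.
- **Final check:** the last side picture shows the brass cap high with its yellow shaft visible, and both black caps low with no shaft. The arm was well clear of everything, with near-zero force.
- **Disagreements:** heights worked out from hand-read pixels in that picture were 66 mm (brass), 48.5 mm (right black) and 49.5 mm (left black).
    - The black values are 3–5 mm below the nominal 53 mm, and the right one is just under the 49 mm limit.
    - I put this down to calibration and pixel reading, because the brass stop and the untouched left black stop, both latched, also read about 3 mm low at the start.
    - I handed in without a second measurement. In the last top picture the arm hid the brass and right black caps, so those two rest on the side view only.

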